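# Lock a telescopic tube-rack base at the right hole and stack its two shelves

## Task

Set up the tube rack: press the sprung button down and slide the inner tube out until the button pops up in the third hole (counted from the end away from the sliding posts), where the four posts match the holes in the shelves. Then lower the shelf with the two raised ribs over all four posts, ribs up, fully down onto the black end blocks, and stack the flat shelf over the same posts, fully down on the ribs. Leave the bottles and boxes around it where they stand.

Things in the scene. Friction and masses are not known exactly. Their poses are not given: they have to be found in the camera images.
- stand: fixed level rack base: square aluminium outer tube (40 wide, top 40 above the bench, x = -150 to +18) with four square holes in its top joined by a slot, and a black end block with two posts. Origin on the bench midway between the fixed posts; x along the tube, the way the inner tube slides out; z up. Hole centres at x = -125, -95, -65, -35 (first to fourth), y = 0
- fixed_posts (a point): top of the fixed black end block (44 above the bench; block 30 in x by 68 in y), midway between its two steel posts, stand x = 0. The posts are at y = +18 and -18, 10 in diameter with round tips, 60 tall above this point (tips 104 above the bench). Axes as the stand's
- end_posts (a point): the same point on the sliding end block that the inner tube carries: same block, same two posts. It lies on the stand's x axis, 60 from fixed_posts when joint tube is 0 and 120 when the tube is in the third hole
- knob_top (a point): centre of the top of the push button: upright grey knob 24 in diameter and 36 tall on a flange 32 in diameter, 4 thick. It rides on the inner tube, 185 behind end_posts along stand x (over the first hole at joint tube 0). Popped up, its top is 93 above the bench, the flange's top 57. Can be pinched from above, pushed down and moved along
- tube (a joint): m the inner tube is slid out: 0 at the first hole, 0.030, 0.060, 0.090 at the second, third, fourth; stops at -0.001 and 0.092. 2 N friction, stays where left. Popped up in a hole it is locked with 1.5 mm play either way. It starts locked in the first hole; let go between holes, the button stays held down under the outer tube's top
- button (a joint): m the button is pressed: 0 popped up in a hole, 0.006 when held down by the outer tube between holes, 0.011 at its bottom stop. Beyond 0.006 the tube slides. The spring pushes up with about 5 N when popped up, 9 N at the bottom stop
- low_mid (a point): centre (half-way up the slab) of the ribbed shelf: blue slab 160 (x) by 60 (y) by 16, with two raised ribs on top, each 12 (x) by 50 (y), 20 tall, at x = +42 and -42; starts flat on the bench, ribs up. Four 14 diameter through holes at x = +60 and -60, y = +18 and -18. About 0.2 kg. Seated, this point is 52 above the bench
- top_mid (a point): centre (half-way up) of the flat shelf: the same blue slab with the same four holes, without ribs, with eight dark tube wells drawn on top; starts flat on the bench. About 0.16 kg. Seated on the ribs, this point is 88 above the bench
- reagent: bystander: white bottle with a cap, 60 diameter, 155 tall, origin under its centre
- tip_box: bystander: white box with clear lid, 117 (x) by 77 (y) by 58 tall, origin under its centre
- block: bystander: orange block, 90 (x) by 60 (y) by 50 tall, origin under its centre
- jar: bystander: white jar with a cap, 52 diameter, 85 tall, origin under its centre
There are look-alikes about, which are no part of the job. Leave any green or red look-alike of the part that bears low_mid alone.

How it is judged:
On the way, in this order (a step that is already met when the one before it is completed fails the run):
1. the button has popped up in the third hole (value of joint tube between 0.0565 and 0.0635 m and value of joint button below 0.003 m), for 0.2 s.
2. the ribbed shelf is down on the end blocks, over the four posts (z of low_mid in the frame of stand between 0.049 and 0.056 m and horizontal distance between low_mid and fixed_posts below 0.066 m and horizontal distance between low_mid and end_posts below 0.066 m and angle between low_mid's own z axis and vertical below 0.05 rad), for 0.2 s.
At the end, for the whole second after the job is handed in: the button is popped up (pressed less than 3 mm) in the third hole; the ribbed shelf lies level (within 0.05 rad), ribs up, on the two end blocks, and the flat shelf level on its ribs, each within 4 mm of its full-down height with all four posts through its holes; both at rest and released (all of step 1 and all of step 2 and z of top_mid in the frame of stand between 0.085 and 0.092 m and horizontal distance between top_mid and fixed_posts below 0.066 m and horizontal distance between top_mid and end_posts below 0.066 m and angle between the x axis of each of top_mid, low_mid and the x axis of stand, either way round below 0.15 rad and angle between top_mid's own z axis and vertical below 0.05 rad and linear speed of each of low_shelf, top_shelf below 0.02 m/s); the robot touches nothing.
It fails at once if the bottle is moved more than 30 mm or tipped (distance of reagent from where it was at the start of the episode above 0.03 m or angle between reagent's own z axis and vertical above 0.5 rad).
It fails at once if the clear-lidded box is moved more than 30 mm (distance of tip_box from where it was at the start of the episode above 0.03 m).
It fails at once if the orange block is moved more than 30 mm (distance of block from where it was at the start of the episode above 0.03 m).
It fails at once if the jar is moved more than 30 mm or tipped (distance of jar from where it was at the start of the episode above 0.03 m or angle between jar's own z axis and vertical above 0.5 rad).
It also fails if it takes over 72 s, if anything falls off the work surface, if the arm or the gripper's body presses on something with over 40 N, if the wrist force passes 120 N, or if a joint passes its speed limit or range.

## Robot

A 7-joint arm with a two-finger parallel gripper is mounted at the origin on the work surface. World frame = base frame: x ahead of the robot, y to its left, z up, the work surface at z = 0. Lengths are in m, angles in rad, forces in N, time in s.
With the tool pointing down it reaches from about 0.425 to 0.925 m from the base axis. Payload 6.8 kg.
Tool frame: the origin (TCP) lies midway between the tips of the shut fingers; the grasp point (between the pads) lies 19 mm behind it (ctrl.grip_depth is the distance from the TCP to the grasp point, in m); z points along the fingers, y is the line along which they close (so a half turn about z gives the same grasp; the last joint's range is limited). The gripper opens to 85 mm and grips with 20 to 120 N. Pads are 22 mm wide; open, the fingers measure 114 mm over their backs; the gripper's body (76 mm by 85 mm) begins 54 mm behind the grasp point. The pads swing forward as they close: fully open they stand 13 mm farther back than shut.
Start: joints at [1.165, 0.477, 0.022, 1.555, -0.011, 1.109, -0.083], TCP at [0.198, -0.645, 0.231] pointing down, gripper open.
Joint ranges: [-2.96, 2.96], [-0.34, 2.1], [-1.41, 1.46], [0.24, 2.44], [-1.37, 4.51], [0.17, 1.92], [-2.96, 2.96]. Speed limits (rad/s): [2.39, 2.39, 3.14, 3.14, 3.14, 3.14, 3.14].

## Interface

Orientations are given as a unit quaternion [x, y, z, w].
In Python, from station import state, vision, workorder, ctrl gives the robot as it stands. The module is installed in compiled form; this text tells all that it offers.
- The arm moves only by the tool move_arm, never from a script. Its argument "moves" is a list of rows, each an object of numbers: "tx", "ty", "tz": the shift along the tool's x, y, z in m; "rx", "ry", "rz": the turn, a rotation vector about the tool's x, y, z in rad. A call has 1 to 12 rows; each row shifts and turns the commanded pose from where the row before left it, along the tool's axes as they then stand; what a row does not reach is not made up. A row lasts 1/12 s, in which the tool goes at most 41.7 mm and 7.16 degrees, less where a joint would pass 70% of its speed; a pose out of reach is approached as far as the arm can. A call with a gripper value outside its range is refused whole. "grip" is the closure, from 0 (fully open) to 1 (shut), set as the call begins (left out, the last holds). The fingers move at their own pace and stop on an object; "force" is the grip in N (left out, the last holds). Time passes only in rows, so rows that do not move let the fingers close. It gives the time, the measured TCP pose, the force, the opening and the grip force at its end, in the units of the state.
- state(): the state, without advancing time (a new reading comes with each control period).
- vision.capture(name): name is "side" or "top"; returns a dict with "pixels" (384x512x3 uint8, red, green, blue), "fx", "fy", "cx", "cy" (pixels), "pose" (4x4, takes a point from camera to world coordinates). Camera axes: x right, y up, looking along -z (the intrinsics and any distortion apply to the point x, -y, -z); pixel columns grow to the right and rows downward; lengths in m; the calibration is good to about 2 mm. A picture is of the moment at which its call begins. There is no depth.
- workorder.close_job(): hands the job in; it is judged then, once.
The state is a dict: "clock": time; "joints": joint angles; "qd": joint speeds; "tau": joint torques, N m; "eef_pos": TCP position; "ee_rot": TCP orientation; "wrist_force": force on the tool from outside, world axes, zero at the start; "ft_torque": the same for the moment, N m; "gripper_width": finger opening in m; "grasp_force": force on a finger pad.
Only numpy, scipy, OpenCV 4.12 (cv2) and the standard library are available. Lean on these libraries where they do the work, as an engineer would, in place of code of your own. Each camera call takes 0.05 s, during which the arm holds its last target. There are 200 camera calls.

## Working session

There is one attempt and no reset: what is moved stays moved. The work goes in short steps, Python scripts to look and compute and a tool call to move; the robot and the scene stay as the last step left them, time stands still between calls to the robot, and variables do not carry over. Pictures are saved under pics/ and viewed, at most 11 in all, crops included, and the job is handed in when it is done.

Besides the shell and the picture viewer there is one more tool, called after ">>>" as name(argument=value, ...), one argument or row to a line, values as JSON. move_arm: Moves the arm, as the interface text tells. Its arguments: {"type":"object","properties":{"moves":{"type":"array","items":{"type":"object","properties":{"tx":{"type":"number"},"ty":{"type":"number"},"tz":{"type":"number"},"rx":{"type":"number"},"ry":{"type":"number"},"rz":{"type":"number"}}}},"grip":{"type":"number"},"force":{"type":"number"}},"required":["moves"]}

```bash
mkdir -p pics; python3 - <<'E'
from station import state, vision, ctrl
import cv2,numpy as np
s=state();print(s)
for n in("side","top"):
    c=vision.capture(n);print(n,c["fx"],c["fy"],c["cx"],c["cy"],np.round(c["pose"],4).tolist(),[k for k in c])
    cv2.imwrite(f"pics/{n}0.png",cv2.resize(c["pixels"][:,:,::-1],(800,600),interpolation=cv2.INTER_CUBIC))
E
```

```text
{'clock': 0.0, 'joints': array([ 1.16491202,  0.47776959,  0.02231875,  1.55645122, -0.01150115,
        1.10931388, -0.08307751]), 'qd': array([ 0.00030685,  0.00105767, -0.00160568, -0.0006488 , -0.00035546,
       -0.00069545,  0.00134924]), 'tau': array([ 6.71536854e-04, -5.96447217e+01,  1.60786673e+00, -2.81190258e+01,
        1.24000042e-02,  9.44174419e-03,  3.43869083e-06]), 'eef_pos': array([ 0.19787018, -0.64472302,  0.23034588]), 'ee_rot': array([ 9.88931003e-01,  1.48373343e-01, -1.95300008e-04, -8.85844574e-04]), 'wrist_force': array([1.12970951, 0.80870751, 0.07721888]), 'ft_torque': array([-0.01194206, -0.01854513, -0.00252292]), 'grasp_force': 0.0, 'gripper_width': 0.08530047056019802}
side 494.0730737227439 494.0730737227439 254.41993557880036 194.7643784972437 [[-0.8326, 0.337, -0.4396, -0.1675], [-0.5537, -0.4861, 0.6761, 1.0054], [0.0141, 0.8063, 0.5913, 1.0321], [0.0, 0.0, 0.0, 1.0]] ['pixels', 'fx', 'fy', 'cx', 'cy', 'pose']
top 351.0857974176632 351.0857974176632 252.7023975777884 189.92228561926956 [[0.0287, 0.9768, -0.212, 0.35], [-0.9996, 0.0268, -0.0117, -0.0924], [-0.0057, 0.2123, 0.9772, 1.0079], [0.0, 0.0, 0.0, 1.0]] ['pixels', 'fx', 'fy', 'cx', 'cy', 'pose']
```

View pics/side0.png

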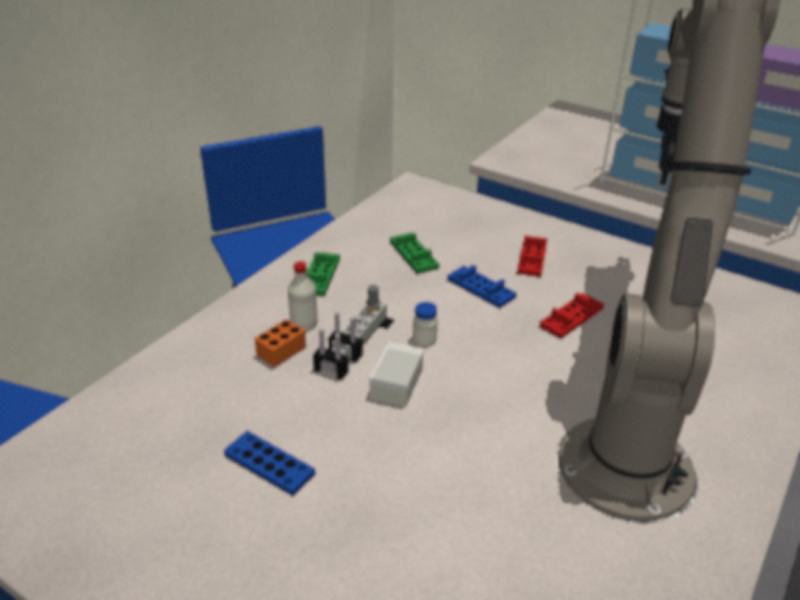

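View pics/top0.png

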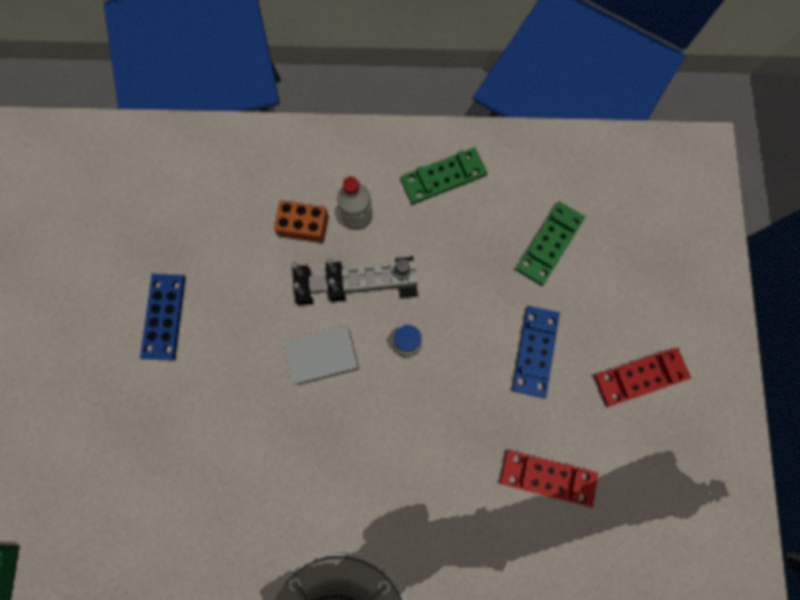

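The side view shows the stand (knob at 373,290; posts near 320–360,340), the flat blue shelf (270,462) and the ribbed blue shelf (482,285). The top view shows the knob at (403,265), the end blocks at (302,283) and (335,280), the flat shelf at (162,317) and the ribbed shelf at (536,351).

```bash
cat > h.py <<'E'
from station import state, vision, ctrl
import cv2,numpy as np
def ray(c,uv):
    d=np.array([(uv[0]-c["cx"])/c["fx"],-(uv[1]-c["cy"])/c["fy"],-1.]);P=c["pose"]
    return P[:3,3],P[:3,:3]@d
def onz(c,uv,z):
    o,d=ray(c,uv);return o+d*(z-o[2])/d[2]
def tri(c1,u1,c2,u2):
    (o1,d1),(o2,d2)=ray(c1,u1),ray(c2,u2)
    t=np.linalg.lstsq(np.c_[d1,-d2],o2-o1,rcond=None)[0];a,b=o1+d1*t[0],o2+d2*t[1]
    return (a+b)/2,np.linalg.norm(a-b)
def proj(c,p):
    q=c["pose"][:3,:3].T@(np.asarray(p)-c["pose"][:3,3]);return np.array([c["cx"]-c["fx"]*q[0]/q[2],c["cy"]+c["fy"]*q[1]/q[2]])
def blue(c):
    h=cv2.cvtColor(c["pixels"],cv2.COLOR_RGB2HSV);return cv2.inRange(h,(100,130,50),(130,255,255))
def crop(c,x0,y0,x1,y1,k,name):
    cv2.imwrite(name,cv2.resize(c["pixels"][y0:y1,x0:x1,::-1],None,fx=k,fy=k,interpolation=cv2.INTER_CUBIC))
E
python3 - <<'E'
from h import *
T=vision.capture("top");S=vision.capture("side")
for n,c in(("top",T),("side",S)):
    m=cv2.morphologyEx(blue(c),cv2.MORPH_CLOSE,np.ones((5,5)))
    for k in cv2.findContours(m,0,2)[0]:
        a=cv2.contourArea(k)
        if 250<a<4000:
            r=cv2.minAreaRect(k);M=cv2.moments(k);uv=(M["m10"]/M["m00"],M["m01"]/M["m00"])
            print(n,a,np.round(uv,1),np.round(onz(c,uv,.016),4),"rect",[np.round(onz(c,p,.016)[:2],4).tolist() for p in cv2.boxPoints(r)])
a=T["pixels"][155:205,180:280,::-1];b=S["pixels"][175:250,195:262,::-1]
A=cv2.resize(a,(800,400),interpolation=cv2.INTER_CUBIC)
cv2.imwrite("pics/t1.png",A);cv2.imwrite("pics/s1.png",cv2.resize(b,None,fx=8,fy=8,interpolation=cv2.INTER_CUBIC))
E
```

```text
top 1041.0 [342.6 224.8] [ 0.4713 -0.3372  0.016 ] rect [[0.4, -0.2945], [0.5536, -0.3229], [0.5452, -0.3812], [0.3922, -0.351]]
top 1032.0 [103.9 202.6] [0.5163 0.3463 0.016 ] rect [[0.4427, 0.377], [0.5994, 0.3773], [0.5933, 0.3158], [0.437, 0.3174]]
side 961.5 [172.2 295.7] [0.5149 0.356  0.016 ] rect [[0.5938, 0.3857], [0.6166, 0.3206], [0.44, 0.326], [0.4249, 0.3872]]
side 817.5 [ 13.8 260.6] [0.9847 0.5134 0.016 ] rect [[1.0818, 0.4928], [0.9804, 0.4231], [0.8454, 0.5256], [0.9383, 0.5893]]
side 417.0 [308.  182.6] [ 0.47   -0.3281  0.016 ] rect [[0.5473, -0.3088], [0.5699, -0.3986], [0.3974, -0.3609], [0.3822, -0.2772]]
side 468.5 [486.5 173. ] [-0.0501 -0.7663  0.016 ] rect [[0.0398, -0.7254], [0.0496, -0.8026], [-0.1388, -0.8053], [-0.1428, -0.7312]]
side 870.0 [363.8 135.5] [ 0.4439 -0.7663  0.016 ] rect [[0.7055, -0.7317], [0.7352, -0.8098], [0.2186, -0.8013], [0.2057, -0.7313]]
```

View pics/t1.png

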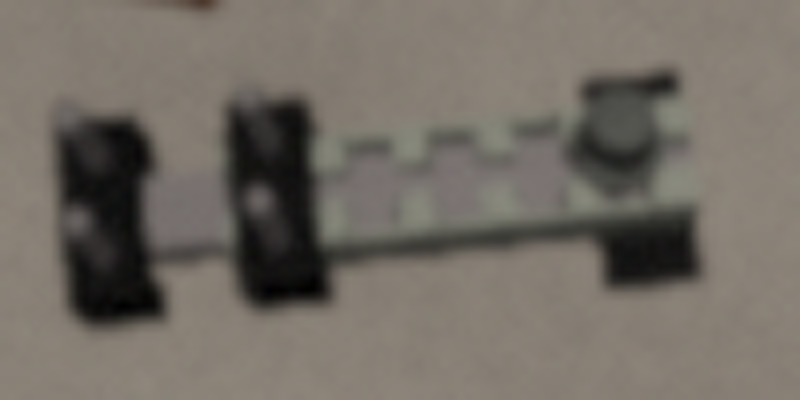

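View pics/s1.png

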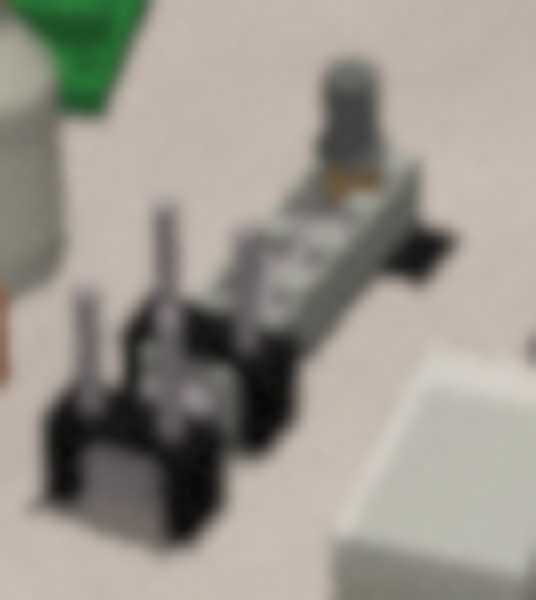

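Top crop: end post tips at (68,115) and (78,217), fixed tips at (245,97) and (260,200), knob top at (622,118). Side crop: the matching tips are at (88,290), about (171,317), (165,205) and (248,232), with the knob top at (352,75).

```bash
python3 - <<'E'
from h import *
T=vision.capture("top");S=vision.capture("side")
t=lambda x,y:(180+(x+.5)/8-.5,155+(y+.5)/8-.5)
s=lambda x,y:(195+(x+.5)/8-.5,175+(y+.5)/8-.5)
for n,a,b,z in(("end+",(68,115),(88,290),.104),("end-",(78,217),(171,317),.104),("fix+",(245,97),(165,205),.104),("fix-",(260,200),(248,232),.104),("knob",(622,118),(352,75),.093)):
    p,e=tri(T,t(*a),S,s(*b));print(n,np.round(p,4),"gap",round(e,4),"top@z",np.round(onz(T,t(*a),z)[:2],4),"side@z",np.round(onz(S,s(*b),z)[:2],4))
# shelves: hole/rect centres; holes (bright or dark spots inside the slab) 
for n,c,cen in(("topR",T,(342.6,224.8)),("topF",T,(103.9,202.6)),("sideR",S,(308,182.6)),("sideF",S,(172.2,295.7))):
    m=blue(c);M=cv2.morphologyEx(m,cv2.MORPH_CLOSE,np.ones((7,7)))
    k=[k for k in cv2.findContours(M,0,2)[0] if cv2.pointPolygonTest(k,cen,False)>0][0]
    f=np.zeros_like(m);cv2.drawContours(f,[k],-1,255,-1)
    r=cv2.minAreaRect(k);print(n,"rect",np.round(r[0],1),np.round(r[1],1),round(r[2],1),np.round(onz(c,r[0],.016),4))
    g=cv2.approxPolyDP(cv2.convexHull(k),3,True)[:,0];print(g.tolist())
a=cv2.resize(T["pixels"][190:260,310:380,::-1],(400,400),interpolation=cv2.INTER_CUBIC)
b=cv2.resize(T["pixels"][165:235,70:140,::-1],(400,400),interpolation=cv2.INTER_CUBIC)
cc=cv2.resize(S["pixels"][160:210,278:338,::-1],(400,200*5//3),interpolation=cv2.INTER_CUBIC)
d=cv2.resize(S["pixels"][270:320,140:200,::-1],(400,200*5//3),interpolation=cv2.INTER_CUBIC)
cv2.imwrite("pics/sh.png",cv2.resize(np.vstack([np.hstack([a,b]),np.hstack([cc,d])]),(654,600)))
E
```

```text
end+ [0.6006 0.0939 0.1005] gap 0.0018 top@z [0.5988 0.0927] side@z [0.5988 0.0974]
end- [0.5656 0.0882 0.0997] gap 0.0014 top@z [0.5639 0.0871] side@z [0.563  0.0926]
fix+ [0.6085 0.0349 0.1011] gap 0.0023 top@z [0.6066 0.0339] side@z [0.6074 0.038 ]
fix- [0.5735 0.0281 0.0989] gap 0.0019 top@z [0.5713 0.027 ] side@z [0.5705 0.0336]
knob [ 0.6078 -0.0917  0.0907] gap 0.0028 top@z [ 0.6058 -0.0923] side@z [ 0.6074 -0.0889]
topR rect [342.5 224.8] [20.7 54.6] 9.5 [ 0.4715 -0.3372  0.016 ]
[[338, 197], [356, 200], [348, 253], [329, 249]]
topF rect [103.7 202.3] [20.8 54.2] 7.1 [0.5172 0.3468 0.016 ]
[[117, 177], [111, 228], [91, 228], [98, 176]]
sideR rect [308.4 181.7] [41.6 14.3] 26.6 [ 0.4717 -0.3342  0.016 ]
[[288, 176], [303, 171], [321, 180], [328, 189], [319, 195]]
sideF rect [172.  295.4] [55.  20.2] 30.4 [0.5161 0.3556 0.016 ]
[[145, 287], [159, 277], [200, 302], [186, 315], [145, 291]]
```

View pics/sh.png

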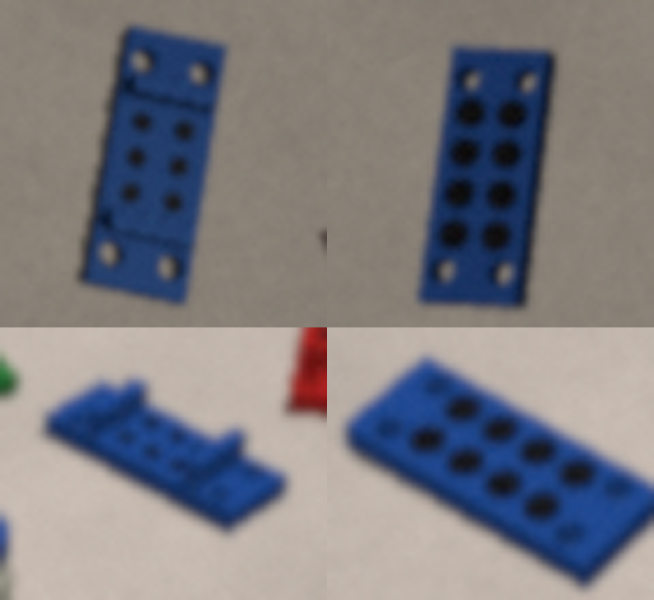

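>>> move_arm(
  moves=[
    {"rz": -0.117},
    {"rz": -0.117},
    {"rz": -0.117},
    {"rz": -0.117},
    {"rz": -0.117},
    {"rz": -0.117},
    {"rz": -0.117},
    {"rz": -0.117},
    {"rz": -0.117},
    {"rz": -0.117},
    {"rz": -0.117},
    {"rz": -0.116},
  ],
  grip=0.3,
)

```text
invalid input at $.moves[0]: expected keys tx, ty, tz, rx, ry, rz
```

```bash
cat >> h.py <<'E'
from scipy.spatial.transform import Rotation as R
def rel(p):
    s=state();r=R.from_quat(s["ee_rot"]);print("at",np.round(s["eef_pos"],4),"yaw",round(np.degrees(np.arctan2(*r.as_matrix()[1::-1,0])),2),"tilt",np.round(r.as_matrix()[:2,2],4),"t",round(s["clock"],2),"F",np.round(s["wrist_force"],1),"w",round(s["gripper_width"],4))
    if p is not None: print("tool shift",np.round(r.inv().apply(np.array(p)-s["eef_pos"]),4))
E
python3 - <<'E'
from h import *
rel([.6065,-.0915,.15])
T=vision.capture("top")
n=lambda x,y,x0,y0,X0:(x0+(x-X0)/4.671-.4,y0+y/4.677-.4)
for nm,H,a in(("R",[(142,62),(200,73),(109,253),(168,267)],(310,190,0)),("F",[(472,82),(529,82),(446,270),(506,273)],(70,165,327))):
    p=np.array([onz(T,n(*h,*a),.010)[:2] for h in H]);d=p[0]+p[1]-p[2]-p[3]
    print(nm,p.mean(0),np.degrees(np.arctan2(d[1],d[0])),np.linalg.norm(d)/2,np.linalg.norm(p[0]+p[2]-p[1]-p[3])/2)
E
```

```text
at [ 0.198  -0.6451  0.231 ] yaw 17.06 tilt [-0.0002  0.0006] t 0.3 F [ 0.2 -0.3  0.3] w 0.0854
tool shift [ 0.553  -0.4094  0.0812]
R [ 0.47341362 -0.33935244] -10.924098660893545 0.12011823854199596 0.0359647292862795
F [0.51860623 0.34826057] -0.5208424357876491 0.1191525313085183 0.0364200423375867
```

>>> move_arm(
  moves=[
    {"tx": 0,"ty": 0,"tz": 0,"rx": 0,"ry": 0,"rz": -0.117},
    {"tx": 0,"ty": 0,"tz": 0,"rx": 0,"ry": 0,"rz": -0.117},
    {"tx": 0,"ty": 0,"tz": 0,"rx": 0,"ry": 0,"rz": -0.117},
    {"tx": 0,"ty": 0,"tz": 0,"rx": 0,"ry": 0,"rz": -0.117},
    {"tx": 0,"ty": 0,"tz": 0,"rx": 0,"ry": 0,"rz": -0.117},
    {"tx": 0,"ty": 0,"tz": 0,"rx": 0,"ry": 0,"rz": -0.117},
    {"tx": 0,"ty": 0,"tz": 0,"rx": 0,"ry": 0,"rz": -0.117},
    {"tx": 0,"ty": 0,"tz": 0,"rx": 0,"ry": 0,"rz": -0.117},
    {"tx": 0,"ty": 0,"tz": 0,"rx": 0,"ry": 0,"rz": -0.117},
    {"tx": 0,"ty": 0,"tz": 0,"rx": 0,"ry": 0,"rz": -0.117},
    {"tx": 0,"ty": 0,"tz": 0,"rx": 0,"ry": 0,"rz": -0.117},
    {"tx": 0,"ty": 0,"tz": 0,"rx": 0,"ry": 0,"rz": -0.117},
  ],
  grip=0.3,
)

```text
clock: 1.35
eef_pos: [0.198, -0.6453, 0.2313]
ee_rot: [0.657, 0.754, -0.0, -0.0]
wrist_force: [-0.4, 0.4, -1.1]
gripper_width: 0.0599
grasp_force: 0.0
```

```bash
python3 -c "
from h import *
rel([.6065,-.0915,.15])"
```

```text
at [ 0.198  -0.6453  0.2313] yaw 97.83 tilt [-0.0001  0.    ] t 1.35 F [-0.4  0.4 -1.1] w 0.0599
tool shift [0.4929 0.4802 0.0812]
```

>>> move_arm(
  moves=[
    {"tx": 0.0274,"ty": 0.0267,"tz": 0,"rx": 0,"ry": 0,"rz": 0},
    {"tx": 0.0274,"ty": 0.0267,"tz": 0,"rx": 0,"ry": 0,"rz": 0},
    {"tx": 0.0274,"ty": 0.0267,"tz": 0,"rx": 0,"ry": 0,"rz": 0},
    {"tx": 0.0274,"ty": 0.0267,"tz": 0,"rx": 0,"ry": 0,"rz": 0},
    {"tx": 0.0274,"ty": 0.0267,"tz": 0,"rx": 0,"ry": 0,"rz": 0},
    {"tx": 0.0274,"ty": 0.0267,"tz": 0,"rx": 0,"ry": 0,"rz": 0},
    {"tx": 0.0274,"ty": 0.0267,"tz": 0,"rx": 0,"ry": 0,"rz": 0},
    {"tx": 0.0274,"ty": 0.0267,"tz": 0,"rx": 0,"ry": 0,"rz": 0},
    {"tx": 0.0274,"ty": 0.0267,"tz": 0,"rx": 0,"ry": 0,"rz": 0},
    {"tx": 0.0274,"ty": 0.0267,"tz": 0,"rx": 0,"ry": 0,"rz": 0},
    {"tx": 0.0274,"ty": 0.0267,"tz": 0,"rx": 0,"ry": 0,"rz": 0},
    {"tx": 0.0274,"ty": 0.0267,"tz": 0,"rx": 0,"ry": 0,"rz": 0},
  ],
)

```text
clock: 2.35
eef_pos: [0.4736, -0.276, 0.2316]
ee_rot: [0.659, 0.752, -0.0, 0.0]
wrist_force: [1.8, -0.3, 0.8]
gripper_width: 0.06
grasp_force: 0.0
```

>>> move_arm(
  moves=[
    {"tx": 0.0274,"ty": 0.0267,"tz": 0.01,"rx": 0,"ry": 0,"rz": 0},
    {"tx": 0.0274,"ty": 0.0267,"tz": 0.01,"rx": 0,"ry": 0,"rz": 0},
    {"tx": 0.0274,"ty": 0.0267,"tz": 0.01,"rx": 0,"ry": 0,"rz": 0},
    {"tx": 0.0274,"ty": 0.0267,"tz": 0.01,"rx": 0,"ry": 0,"rz": 0},
    {"tx": 0.0274,"ty": 0.0267,"tz": 0.01,"rx": 0,"ry": 0,"rz": 0},
    {"tx": 0.0274,"ty": 0.0267,"tz": 0.01,"rx": 0,"ry": 0,"rz": 0},
    {"tx": 0,"ty": 0,"tz": 0,"rx": 0,"ry": 0,"rz": 0},
    {"tx": 0,"ty": 0,"tz": 0,"rx": 0,"ry": 0,"rz": 0},
  ],
)

```text
clock: 3.02
eef_pos: [0.6108, -0.0902, 0.1705]
ee_rot: [0.657, 0.754, 0.0, -0.001]
wrist_force: [-0.5, -0.5, 0.2]
gripper_width: 0.0598
grasp_force: 0.0
```

```bash
python3 -c "
from h import *
rel([.6065,-.0915,.068])
T=vision.capture('top');S=vision.capture('side')
a=cv2.resize(T['pixels'][130:210,210:290,::-1],(390,390));b=cv2.resize(S['pixels'][140:230,200:290,::-1],(390,390))
cv2.imwrite('pics/k.png',np.hstack([a,b]))"
```

```text
at [ 0.6108 -0.0902  0.1705] yaw 97.8 tilt [-0.0008  0.0017] t 3.02 F [-0.5 -0.5  0.2] w 0.0598
tool shift [-0.0009 -0.0043  0.1026]
```

View pics/k.png

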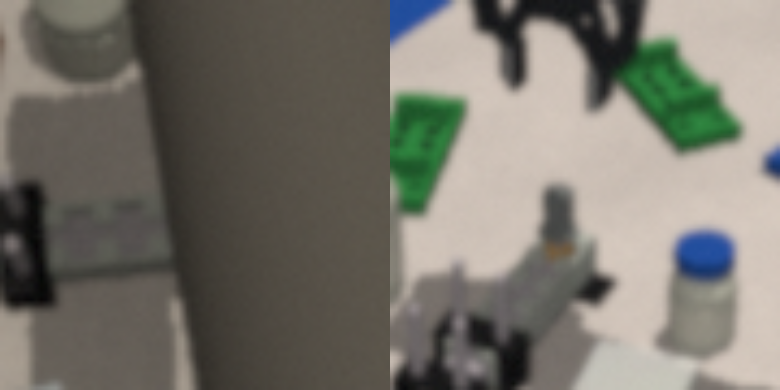

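The side picture shows the fingertips (513,85) and (598,105) centred over the knob (557,190). Descending and pinching it.

>>> move_arm(
  moves=[
    {"tx": -0.0009,"ty": -0.0043,"tz": 0.03,"rx": 0,"ry": 0,"rz": 0},
    {"tx": 0,"ty": 0,"tz": 0.03,"rx": 0,"ry": 0,"rz": 0},
    {"tx": 0,"ty": 0,"tz": 0.025,"rx": 0,"ry": 0,"rz": 0},
    {"tx": 0,"ty": 0,"tz": 0.015,"rx": 0,"ry": 0,"rz": 0},
    {"tx": 0,"ty": 0,"tz": 0.0045,"rx": 0,"ry": 0,"rz": 0},
    {"tx": 0,"ty": 0,"tz": 0,"rx": 0,"ry": 0,"rz": 0},
  ],
)

```text
clock: 3.62
eef_pos: [0.6048, -0.0969, 0.0661]
ee_rot: [0.66, 0.751, -0.001, -0.001]
wrist_force: [0.4, -0.6, 1.4]
gripper_width: 0.0597
grasp_force: 0.0
```

>>> move_arm(
  moves=[
    {"tx": 0,"ty": 0,"tz": 0,"rx": 0,"ry": 0,"rz": 0},
    {"tx": 0,"ty": 0,"tz": 0,"rx": 0,"ry": 0,"rz": 0},
    {"tx": 0,"ty": 0,"tz": 0,"rx": 0,"ry": 0,"rz": 0},
    {"tx": 0,"ty": 0,"tz": 0,"rx": 0,"ry": 0,"rz": 0},
    {"tx": 0,"ty": 0,"tz": 0,"rx": 0,"ry": 0,"rz": 0},
    {"tx": 0,"ty": 0,"tz": 0,"rx": 0,"ry": 0,"rz": 0},
  ],
  grip=1,
  force=40,
)

```text
clock: 4.12
eef_pos: [0.6082, -0.0953, 0.0684]
ee_rot: [0.659, 0.752, 0.001, 0.002]
wrist_force: [5.1, -1.3, 3.7]
gripper_width: 0.0226
grasp_force: 39.8
```

```bash
python3 -c "
from h import *
rel(None)"
```

```text
at [ 0.6082 -0.0953  0.0684] yaw 97.49 tilt [ 0.0047 -0.0005] t 4.12 F [ 5.1 -1.3  3.7] w 0.0226
```

>>> move_arm(
  moves=[
    {"tx": 0,"ty": 0,"tz": 0.004,"rx": 0,"ry": 0,"rz": 0},
    {"tx": 0,"ty": 0,"tz": 0.004,"rx": 0,"ry": 0,"rz": 0},
    {"tx": 0,"ty": 0,"tz": 0.002,"rx": 0,"ry": 0,"rz": 0},
    {"tx": 0,"ty": 0,"tz": 0,"rx": 0,"ry": 0,"rz": 0},
    {"tx": 0,"ty": 0,"tz": 0,"rx": 0,"ry": 0,"rz": 0},
  ],
)

```text
clock: 4.53
eef_pos: [0.6082, -0.0953, 0.0583]
ee_rot: [0.659, 0.752, 0.001, 0.002]
wrist_force: [3.3, -1.2, 8.9]
gripper_width: 0.0225
grasp_force: 40.1
```

```bash
python3 -c "
from h import *
rel(None)
vision.capture('side');rel(None);vision.capture('side');rel(None)"
```

```text
at [ 0.6082 -0.0953  0.0583] yaw 97.49 tilt [ 0.0043 -0.0005] t 4.53 F [ 3.3 -1.2  8.9] w 0.0225
at [ 0.6082 -0.0952  0.0584] yaw 97.49 tilt [ 0.0043 -0.0005] t 4.58 F [ 4.2 -1.1  8.2] w 0.0227
at [ 0.6082 -0.0952  0.0584] yaw 97.5 tilt [ 0.0044 -0.0005] t 4.63 F [ 4.2 -0.2  9. ] w 0.0228
```

>>> move_arm(
  moves=[
    {"tx": 0.008,"ty": 0,"tz": 0,"rx": 0,"ry": 0,"rz": 0},
    {"tx": 0.01,"ty": 0,"tz": 0,"rx": 0,"ry": 0,"rz": 0},
    {"tx": 0.01,"ty": 0,"tz": 0,"rx": 0,"ry": 0,"rz": 0},
    {"tx": 0.01,"ty": 0,"tz": 0,"rx": 0,"ry": 0,"rz": 0},
    {"tx": 0.01,"ty": 0,"tz": 0,"rx": 0,"ry": 0,"rz": 0},
    {"tx": 0.008,"ty": 0,"tz": 0,"rx": 0,"ry": 0,"rz": 0},
    {"tx": 0.004,"ty": 0,"tz": 0,"rx": 0,"ry": 0,"rz": 0},
    {"tx": 0,"ty": 0,"tz": 0,"rx": 0,"ry": 0,"rz": 0},
    {"tx": 0,"ty": 0,"tz": 0,"rx": 0,"ry": 0,"rz": 0},
  ],
)

```text
clock: 5.38
eef_pos: [0.5999, -0.0339, 0.0583]
ee_rot: [0.659, 0.752, 0.002, 0.001]
wrist_force: [2.8, 3.1, 8.9]
gripper_width: 0.0223
grasp_force: 40.2
```

```bash
python3 -c "
from h import *
rel([.6082-.06*np.sin(np.radians(7.5)),-.0953+.06*np.cos(np.radians(7.5)),.0583])"
```

```text
at [ 0.5999 -0.0339  0.0583] yaw 97.57 tilt [0.0038 0.0013] t 5.38 F [2.8 3.1 8.9] w 0.0223
tool shift [-0.0019  0.0002  0.    ]
```

>>> move_arm(
  moves=[
    {"tx": -0.0015,"ty": 0,"tz": 0,"rx": 0,"ry": 0,"rz": 0},
    {"tx": 0,"ty": 0,"tz": -0.004,"rx": 0,"ry": 0,"rz": 0},
    {"tx": 0,"ty": 0,"tz": -0.004,"rx": 0,"ry": 0,"rz": 0},
    {"tx": 0,"ty": 0,"tz": -0.001,"rx": 0,"ry": 0,"rz": 0},
    {"tx": 0,"ty": 0,"tz": 0,"rx": 0,"ry": 0,"rz": 0},
    {"tx": 0,"ty": 0,"tz": 0,"rx": 0,"ry": 0,"rz": 0},
  ],
)

```text
clock: 5.88
eef_pos: [0.6001, -0.0356, 0.067]
ee_rot: [0.659, 0.752, 0.002, 0.001]
wrist_force: [5.1, 2.8, 4.6]
gripper_width: 0.0231
grasp_force: 39.8
```

Wrist force of 4.6 N shows the button has popped into the hole. I'll release, lift and pinch crosswise, which locates the stand along its own axis.

>>> move_arm(
  moves=[
    {"tx": 0,"ty": 0,"tz": 0,"rx": 0,"ry": 0,"rz": 0},
    {"tx": 0,"ty": 0,"tz": 0,"rx": 0,"ry": 0,"rz": 0},
    {"tx": 0,"ty": 0,"tz": 0,"rx": 0,"ry": 0,"rz": 0},
    {"tx": 0,"ty": 0,"tz": -0.015,"rx": 0,"ry": 0,"rz": 0},
    {"tx": 0,"ty": 0,"tz": -0.03,"rx": 0,"ry": 0,"rz": 0},
    {"tx": 0,"ty": 0,"tz": -0.01,"rx": 0,"ry": 0,"rz": 0.11},
    {"tx": 0,"ty": 0,"tz": 0,"rx": 0,"ry": 0,"rz": 0.12},
    {"tx": 0,"ty": 0,"tz": 0,"rx": 0,"ry": 0,"rz": 0.12},
    {"tx": 0,"ty": 0,"tz": 0,"rx": 0,"ry": 0,"rz": 0.12},
    {"tx": 0,"ty": 0,"tz": 0,"rx": 0,"ry": 0,"rz": 0.12},
    {"tx": 0,"ty": 0,"tz": 0,"rx": 0,"ry": 0,"rz": 0.12},
    {"tx": 0,"ty": 0,"tz": 0,"rx": 0,"ry": 0,"rz": 0.12},
  ],
  grip=0.42,
)

```text
clock: 6.88
eef_pos: [0.597, -0.0374, 0.1199]
ee_rot: [0.908, 0.419, -0.001, -0.0]
wrist_force: [-0.7, 0.2, -0.5]
gripper_width: 0.0495
grasp_force: 0.0
```

>>> move_arm(
  moves=[
    {"tx": 0,"ty": 0,"tz": 0,"rx": 0,"ry": 0,"rz": 0.12},
    {"tx": 0,"ty": 0,"tz": 0,"rx": 0,"ry": 0,"rz": 0.12},
    {"tx": 0,"ty": 0,"tz": 0,"rx": 0,"ry": 0,"rz": 0.12},
    {"tx": 0,"ty": 0,"tz": 0,"rx": 0,"ry": 0,"rz": 0.12},
    {"tx": 0,"ty": 0,"tz": 0,"rx": 0,"ry": 0,"rz": 0.12},
    {"tx": 0,"ty": 0,"tz": 0,"rx": 0,"ry": 0,"rz": 0.12},
    {"tx": 0,"ty": 0,"tz": 0,"rx": 0,"ry": 0,"rz": 0.03},
    {"tx": 0,"ty": 0,"tz": 0,"rx": 0,"ry": 0,"rz": 0},
    {"tx": 0,"ty": 0,"tz": 0,"rx": 0,"ry": 0,"rz": 0},
  ],
)

```text
clock: 7.63
eef_pos: [0.5974, -0.0372, 0.1202]
ee_rot: [0.998, 0.062, -0.001, 0.0]
wrist_force: [-0.0, -0.1, -0.5]
gripper_width: 0.0494
grasp_force: 0.0
```

```bash
python3 -c "
from h import *
rel([.6001,-.0340,.068])"
```

```text
at [ 0.5974 -0.0372  0.1202] yaw 7.06 tilt [-0.002  -0.0003] t 7.63 F [-0.  -0.1 -0.5] w 0.0494
tool shift [ 0.0031 -0.0028  0.0522]
```

>>> move_arm(
  moves=[
    {"tx": 0.003,"ty": -0.003,"tz": 0.015,"rx": 0,"ry": 0,"rz": 0},
    {"tx": 0,"ty": 0,"tz": 0.02,"rx": 0,"ry": 0,"rz": 0},
    {"tx": 0,"ty": 0,"tz": 0.015,"rx": 0,"ry": 0,"rz": 0},
    {"tx": 0,"ty": 0,"tz": 0,"rx": 0,"ry": 0,"rz": 0},
  ],
)

```text
clock: 7.97
eef_pos: [0.5982, -0.0338, 0.0676]
ee_rot: [0.998, 0.062, -0.003, -0.0]
wrist_force: [-0.8, -0.5, -0.7]
gripper_width: 0.0493
grasp_force: 0.0
```

>>> move_arm(
  moves=[
    {"tx": 0,"ty": 0,"tz": 0,"rx": 0,"ry": 0,"rz": 0},
    {"tx": 0,"ty": 0,"tz": 0,"rx": 0,"ry": 0,"rz": 0},
    {"tx": 0,"ty": 0,"tz": 0,"rx": 0,"ry": 0,"rz": 0},
    {"tx": 0,"ty": 0,"tz": 0,"rx": 0,"ry": 0,"rz": 0},
    {"tx": 0,"ty": 0,"tz": 0,"rx": 0,"ry": 0,"rz": 0},
  ],
  grip=1,
  force=20,
)

```text
clock: 8.38
eef_pos: [0.6013, -0.0336, 0.0717]
ee_rot: [0.998, 0.061, 0.001, 0.0]
wrist_force: [-1.8, 1.8, 1.8]
gripper_width: 0.0232
grasp_force: 22.2
```

```bash
python3 -c "
from h import *
rel(None)"
```

```text
at [ 0.6013 -0.0336  0.0717] yaw 6.99 tilt [0.0011 0.0001] t 8.38 F [-1.8  1.8  1.8] w 0.0232
```

>>> move_arm(
  moves=[
    {"tx": 0,"ty": 0,"tz": 0,"rx": 0,"ry": 0,"rz": 0},
    {"tx": 0,"ty": 0,"tz": 0,"rx": 0,"ry": 0,"rz": 0},
    {"tx": 0,"ty": 0,"tz": -0.02,"rx": 0,"ry": 0,"rz": 0},
    {"tx": 0,"ty": 0,"tz": -0.04,"rx": 0,"ry": 0,"rz": 0},
    {"tx": 0,"ty": 0,"tz": -0.04,"rx": 0,"ry": 0,"rz": 0},
    {"tx": 0,"ty": 0,"tz": 0,"rx": 0,"ry": 0,"rz": 0.104},
    {"tx": 0,"ty": 0,"tz": 0,"rx": 0,"ry": 0,"rz": 0.104},
    {"tx": 0,"ty": 0,"tz": 0,"rx": 0,"ry": 0,"rz": 0.104},
    {"tx": 0,"ty": 0,"tz": 0,"rx": 0,"ry": 0,"rz": 0},
  ],
  grip=0.42,
)

```text
clock: 9.13
eef_pos: [0.6012, -0.0337, 0.1713]
ee_rot: [0.995, -0.097, 0.001, 0.0]
wrist_force: [0.7, -0.2, -0.1]
gripper_width: 0.0495
grasp_force: 0.0
```

```bash
python3 -c "
from h import *
rel([.4725,-.338,.08])"
```

```text
at [ 0.6012 -0.0337  0.1713] yaw -11.11 tilt [ 0.001  -0.0003] t 9.13 F [ 0.7 -0.2 -0.1] w 0.0495
tool shift [-0.0678  0.3233  0.0913]
```

>>> move_arm(
  moves=[
    {"tx": -0.0075,"ty": 0.0359,"tz": 0,"rx": 0,"ry": 0,"rz": 0},
    {"tx": -0.0075,"ty": 0.0359,"tz": 0,"rx": 0,"ry": 0,"rz": 0},
    {"tx": -0.0075,"ty": 0.0359,"tz": 0,"rx": 0,"ry": 0,"rz": 0},
    {"tx": -0.0075,"ty": 0.0359,"tz": 0,"rx": 0,"ry": 0,"rz": 0},
    {"tx": -0.0075,"ty": 0.0359,"tz": 0,"rx": 0,"ry": 0,"rz": 0},
    {"tx": -0.0075,"ty": 0.0359,"tz": 0,"rx": 0,"ry": 0,"rz": 0},
    {"tx": -0.0075,"ty": 0.0359,"tz": 0,"rx": 0,"ry": 0,"rz": 0},
    {"tx": -0.0075,"ty": 0.0359,"tz": 0.03,"rx": 0,"ry": 0,"rz": 0},
    {"tx": -0.0075,"ty": 0.0359,"tz": 0.03,"rx": 0,"ry": 0,"rz": 0},
    {"tx": 0,"ty": 0,"tz": 0.03,"rx": 0,"ry": 0,"rz": 0},
    {"tx": 0,"ty": 0,"tz": 0,"rx": 0,"ry": 0,"rz": 0},
    {"tx": 0,"ty": 0,"tz": 0,"rx": 0,"ry": 0,"rz": 0},
  ],
  grip=0,
)

```text
clock: 10.13
eef_pos: [0.4761, -0.3292, 0.0869]
ee_rot: [0.996, -0.094, -0.002, -0.001]
wrist_force: [0.0, 0.1, 0.7]
gripper_width: 0.0855
grasp_force: 0.0
```

```bash
python3 -c "
from h import *
rel([.4725,-.338,0.006])
T=vision.capture('top');S=vision.capture('side')
a=cv2.resize(T['pixels'][165:255,225:315,::-1],(390,390));b=cv2.resize(S['pixels'][140:230,265:355,::-1],(390,390))
cv2.imwrite('pics/r.png',np.hstack([a,b]))"
```

```text
at [ 0.4761 -0.3292  0.0869] yaw -10.78 tilt [-0.0029  0.0022] t 10.13 F [0.  0.1 0.7] w 0.0855
tool shift [-0.0016  0.0095  0.0809]
```

View pics/r.png

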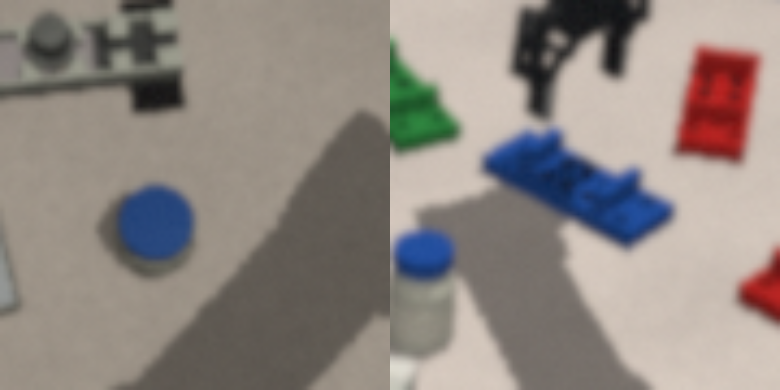

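The top view shows two empty holes (100,45) and (145,42) to the right of the knob, so the button is in the third. The side view shows the open gripper over the ribbed shelf.

>>> move_arm(
  moves=[
    {"tx": -0.0016,"ty": 0.0095,"tz": 0.02,"rx": 0,"ry": 0,"rz": 0},
    {"tx": 0,"ty": 0,"tz": 0.03,"rx": 0,"ry": 0,"rz": 0},
    {"tx": 0,"ty": 0,"tz": 0.02,"rx": 0,"ry": 0,"rz": 0},
    {"tx": 0,"ty": 0,"tz": 0,"rx": 0,"ry": 0,"rz": 0},
    {"tx": 0,"ty": 0,"tz": 0,"rx": 0,"ry": 0,"rz": 0},
  ],
)

```text
clock: 10.65
eef_pos: [0.4749, -0.3382, 0.0191]
ee_rot: [0.996, -0.094, 0.0, -0.0]
wrist_force: [-0.4, -0.6, 0.4]
gripper_width: 0.0856
grasp_force: 0.0
```

```bash
python3 -c "
from h import *
rel([.4725,-.338,0.0])"
```

```text
at [ 0.4749 -0.3382  0.0191] yaw -10.76 tilt [0.0008 0.0002] t 10.65 F [-0.4 -0.6  0.4] w 0.0856
tool shift [-0.0024  0.0002  0.0191]
```

>>> move_arm(
  moves=[
    {"tx": -0.0024,"ty": 0,"tz": 0.01,"rx": 0,"ry": 0,"rz": 0},
    {"tx": 0,"ty": 0,"tz": 0.009,"rx": 0,"ry": 0,"rz": 0},
    {"tx": 0,"ty": 0,"tz": 0,"rx": 0,"ry": 0,"rz": 0},
  ],
)

```text
clock: 10.9
eef_pos: [0.4711, -0.3381, -0.0014]
ee_rot: [0.996, -0.095, -0.0, -0.0]
wrist_force: [-0.9, 0.1, -0.1]
gripper_width: 0.0858
grasp_force: 0.0
```

>>> move_arm(
  moves=[
    {"tx": 0,"ty": 0,"tz": 0,"rx": 0,"ry": 0,"rz": 0},
    {"tx": 0,"ty": 0,"tz": 0,"rx": 0,"ry": 0,"rz": 0},
    {"tx": 0,"ty": 0,"tz": 0,"rx": 0,"ry": 0,"rz": 0},
    {"tx": 0,"ty": 0,"tz": 0,"rx": 0,"ry": 0,"rz": 0},
    {"tx": 0,"ty": 0,"tz": 0,"rx": 0,"ry": 0,"rz": 0},
  ],
  grip=1,
  force=50,
)

```text
clock: 11.32
eef_pos: [0.4718, -0.3389, -0.0002]
ee_rot: [0.995, -0.095, 0.001, 0.0]
wrist_force: [-0.8, 0.6, 5.8]
gripper_width: 0.0588
grasp_force: 54.6
```

```bash
python3 -c "
from h import *
rel(None)"
```

```text
at [ 4.718e-01 -3.389e-01 -2.000e-04] yaw -10.91 tilt [ 0.001  -0.0006] t 11.32 F [-0.8  0.6  5.8] w 0.0588
```

>>> move_arm(
  moves=[
    {"tx": 0,"ty": 0,"tz": -0.02,"rx": 0,"ry": 0,"rz": 0},
    {"tx": 0,"ty": 0,"tz": -0.04,"rx": 0,"ry": 0,"rz": 0},
    {"tx": 0,"ty": 0,"tz": -0.04,"rx": 0,"ry": 0,"rz": 0},
    {"tx": 0,"ty": 0,"tz": -0.03,"rx": 0,"ry": 0,"rz": -0.11},
    {"tx": 0,"ty": 0,"tz": -0.03,"rx": 0,"ry": 0,"rz": -0.118},
    {"tx": 0,"ty": 0,"tz": -0.01,"rx": 0,"ry": 0,"rz": -0.118},
    {"tx": 0,"ty": 0,"tz": 0,"rx": 0,"ry": 0,"rz": -0.118},
    {"tx": 0,"ty": 0,"tz": 0,"rx": 0,"ry": 0,"rz": -0.118},
    {"tx": 0,"ty": 0,"tz": 0,"rx": 0,"ry": 0,"rz": -0.118},
    {"tx": 0,"ty": 0,"tz": 0,"rx": 0,"ry": 0,"rz": -0.118},
    {"tx": 0,"ty": 0,"tz": 0,"rx": 0,"ry": 0,"rz": -0.118},
    {"tx": 0,"ty": 0,"tz": 0,"rx": 0,"ry": 0,"rz": -0.118},
  ],
)

```text
clock: 12.32
eef_pos: [0.4708, -0.3384, 0.1687]
ee_rot: [0.907, 0.421, -0.0, -0.0]
wrist_force: [-0.3, -0.1, -1.8]
gripper_width: 0.0588
grasp_force: 54.9
```

>>> move_arm(
  moves=[
    {"tx": 0,"ty": 0,"tz": 0,"rx": 0,"ry": 0,"rz": -0.118},
    {"tx": 0,"ty": 0,"tz": 0,"rx": 0,"ry": 0,"rz": -0.118},
    {"tx": 0,"ty": 0,"tz": 0,"rx": 0,"ry": 0,"rz": -0.118},
    {"tx": 0,"ty": 0,"tz": 0,"rx": 0,"ry": 0,"rz": -0.118},
    {"tx": 0,"ty": 0,"tz": 0,"rx": 0,"ry": 0,"rz": -0.118},
    {"tx": 0,"ty": 0,"tz": 0,"rx": 0,"ry": 0,"rz": -0.118},
    {"tx": 0,"ty": 0,"tz": 0,"rx": 0,"ry": 0,"rz": -0.13},
    {"tx": 0,"ty": 0,"tz": 0,"rx": 0,"ry": 0,"rz": 0},
    {"tx": 0,"ty": 0,"tz": 0,"rx": 0,"ry": 0,"rz": 0},
  ],
)

```text
clock: 13.07
eef_pos: [0.4708, -0.3386, 0.1687]
ee_rot: [0.663, 0.749, 0.0, -0.0]
wrist_force: [0.4, 0.6, -1.6]
gripper_width: 0.0585
grasp_force: 54.9
```

```bash
python3 -c "
from h import *
rel([.5836,.0901,.17])"
```

```text
at [ 0.4708 -0.3386  0.1687] yaw 96.99 tilt [-0.0005  0.0005] t 13.07 F [ 0.4  0.6 -1.6] w 0.0585
tool shift [ 0.4118  0.1641 -0.0012]
```

>>> move_arm(
  moves=[
    {"tx": 0.0343,"ty": 0.0137,"tz": 0,"rx": 0,"ry": 0,"rz": 0},
    {"tx": 0.0343,"ty": 0.0137,"tz": 0,"rx": 0,"ry": 0,"rz": 0},
    {"tx": 0.0343,"ty": 0.0137,"tz": 0,"rx": 0,"ry": 0,"rz": 0},
    {"tx": 0.0343,"ty": 0.0137,"tz": 0,"rx": 0,"ry": 0,"rz": 0},
    {"tx": 0.0343,"ty": 0.0137,"tz": 0,"rx": 0,"ry": 0,"rz": 0},
    {"tx": 0.0343,"ty": 0.0137,"tz": 0,"rx": 0,"ry": 0,"rz": 0},
    {"tx": 0.0343,"ty": 0.0137,"tz": 0,"rx": 0,"ry": 0,"rz": 0},
    {"tx": 0.0343,"ty": 0.0137,"tz": 0,"rx": 0,"ry": 0,"rz": 0},
    {"tx": 0.0343,"ty": 0.0137,"tz": 0,"rx": 0,"ry": 0,"rz": 0},
    {"tx": 0.0343,"ty": 0.0137,"tz": 0,"rx": 0,"ry": 0,"rz": 0},
    {"tx": 0.0343,"ty": 0.0137,"tz": 0,"rx": 0,"ry": 0,"rz": 0},
    {"tx": 0.0343,"ty": 0.0137,"tz": 0,"rx": 0,"ry": 0,"rz": -0.009},
  ],
)

```text
clock: 14.07
eef_pos: [0.5827, 0.0921, 0.169]
ee_rot: [0.659, 0.752, -0.0, 0.0]
wrist_force: [1.6, -0.2, -1.6]
gripper_width: 0.0586
grasp_force: 54.9
```

>>> move_arm(
  moves=[
    {"tx": 0,"ty": 0,"tz": 0,"rx": 0,"ry": 0,"rz": 0},
    {"tx": 0,"ty": 0,"tz": 0,"rx": 0,"ry": 0,"rz": 0},
    {"tx": 0,"ty": 0,"tz": 0,"rx": 0,"ry": 0,"rz": 0},
  ],
)

```text
clock: 14.32
eef_pos: [0.5823, 0.09, 0.1686]
ee_rot: [0.659, 0.752, -0.001, -0.0]
wrist_force: [-0.5, -0.2, -2.1]
gripper_width: 0.0589
grasp_force: 54.9
```

```bash
python3 -c "
from h import *
rel([.5836,.0901,.12])
T=vision.capture('top');S=vision.capture('side')
a=cv2.resize(T['pixels'][130:230,165:245,::-1],(400,500));b=cv2.resize(S['pixels'][140:265,170:270,::-1],(400,500))
cv2.imwrite('pics/r2.png',np.hstack([a,b]))"
```

```text
at [0.5823 0.09   0.1686] yaw 97.61 tilt [-0.0008 -0.0009] t 14.32 F [-0.5 -0.2 -2.1] w 0.0589
tool shift [-0.      0.0013  0.0486]
```

View pics/r2.png

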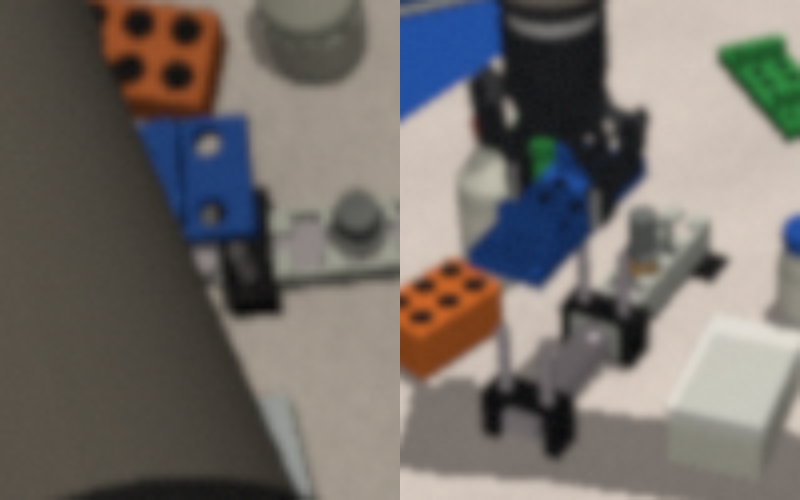

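Top crop: the shelf's rear holes are at (207,143) and (212,213). The side crop shows the shelf held level above the posts. Checking the shelf's offset in the hand against these holes.

```bash
python3 -c "
from h import *
T=vision.capture('top')
a=np.radians(97.6);d=np.array([np.cos(a),np.sin(a)]);n=np.array([d[1],-d[0]])
c=np.array([.5823,.09])
for (x,y),s in (((207,143),1),((212,213),-1)):
    uv=(165+(x+.5)/5-.5,130+(y+.5)/5-.5)
    for z in(.177,.185):
        p=onz(T,uv,z)[:2];e=p-(c-.06*d+s*.018*n);print(np.round(p,4),'along',round(e@d,4),'lat',round(e@n,4))
# fixed posts by vision vs plan
print('plan fix',np.array([.5836,.0901])-.06*d)
"
```

```text
[0.6074 0.0353] along 0.0024 lat -0.0004
[0.6049 0.034 ] along 0.0015 lat -0.003
[0.5717 0.0308] along 0.0027 lat -0.0004
[0.5695 0.0296] along 0.0018 lat -0.0026
plan fix [0.59153538 0.03062707]
```

>>> move_arm(
  moves=[
    {"tx": -0.002,"ty": 0.0013,"tz": 0.02,"rx": 0,"ry": 0,"rz": 0},
    {"tx": 0,"ty": 0,"tz": 0.02,"rx": 0,"ry": 0,"rz": 0},
    {"tx": 0,"ty": 0,"tz": 0.016,"rx": 0,"ry": 0,"rz": 0},
    {"tx": 0,"ty": 0,"tz": 0,"rx": 0,"ry": 0,"rz": 0},
    {"tx": 0,"ty": 0,"tz": 0,"rx": 0,"ry": 0,"rz": 0},
  ],
)

```text
clock: 14.88
eef_pos: [0.5837, 0.0873, 0.1126]
ee_rot: [0.659, 0.753, -0.001, -0.0]
wrist_force: [0.1, 0.5, -1.3]
gripper_width: 0.059
grasp_force: 54.9
```

```bash
python3 -c "
from h import *
rel([.5839,.0881,.100])"
```

```text
at [0.5837 0.0873 0.1126] yaw 97.62 tilt [-0.0017 -0.0007] t 14.88 F [ 0.1  0.5 -1.3] w 0.059
tool shift [0.0007 0.0003 0.0126]
```

>>> move_arm(
  moves=[
    {"tx": 0.0007,"ty": 0.0003,"tz": 0.004,"rx": 0,"ry": 0,"rz": 0},
    {"tx": 0,"ty": 0,"tz": 0.004,"rx": 0,"ry": 0,"rz": 0},
    {"tx": 0,"ty": 0,"tz": 0.004,"rx": 0,"ry": 0,"rz": 0},
    {"tx": 0,"ty": 0,"tz": 0.004,"rx": 0,"ry": 0,"rz": 0},
    {"tx": 0,"ty": 0,"tz": 0.004,"rx": 0,"ry": 0,"rz": 0},
    {"tx": 0,"ty": 0,"tz": 0,"rx": 0,"ry": 0,"rz": 0},
    {"tx": 0,"ty": 0,"tz": 0,"rx": 0,"ry": 0,"rz": 0},
  ],
)

```text
clock: 15.47
eef_pos: [0.5842, 0.0893, 0.0928]
ee_rot: [0.658, 0.753, -0.0, -0.0]
wrist_force: [0.1, -0.3, -1.8]
gripper_width: 0.0586
grasp_force: 54.9
```

No contact force with the slab 11 mm over the tips, so the posts are in the holes. Going on down.

>>> move_arm(
  moves=[
    {"tx": 0,"ty": 0,"tz": 0.005,"rx": 0,"ry": 0,"rz": 0},
    {"tx": 0,"ty": 0,"tz": 0.008,"rx": 0,"ry": 0,"rz": 0},
    {"tx": 0,"ty": 0,"tz": 0.008,"rx": 0,"ry": 0,"rz": 0},
    {"tx": 0,"ty": 0,"tz": 0.008,"rx": 0,"ry": 0,"rz": 0},
    {"tx": 0,"ty": 0,"tz": 0.008,"rx": 0,"ry": 0,"rz": 0},
    {"tx": 0,"ty": 0,"tz": 0.006,"rx": 0,"ry": 0,"rz": 0},
    {"tx": 0,"ty": 0,"tz": 0.003,"rx": 0,"ry": 0,"rz": 0},
    {"tx": 0,"ty": 0,"tz": 0,"rx": 0,"ry": 0,"rz": 0},
    {"tx": 0,"ty": 0,"tz": 0,"rx": 0,"ry": 0,"rz": 0},
  ],
)

```text
clock: 16.22
eef_pos: [0.5844, 0.0894, 0.0469]
ee_rot: [0.658, 0.753, -0.0, -0.0]
wrist_force: [-0.4, -0.4, -2.4]
gripper_width: 0.0586
grasp_force: 54.9
```

>>> move_arm(
  moves=[
    {"tx": 0,"ty": 0,"tz": 0.002,"rx": 0,"ry": 0,"rz": 0},
    {"tx": 0,"ty": 0,"tz": 0.0015,"rx": 0,"ry": 0,"rz": 0},
    {"tx": 0,"ty": 0,"tz": 0,"rx": 0,"ry": 0,"rz": 0},
    {"tx": 0,"ty": 0,"tz": 0,"rx": 0,"ry": 0,"rz": 0},
  ],
)

```text
clock: 16.55
eef_pos: [0.5848, 0.0894, 0.0439]
ee_rot: [0.658, 0.753, 0.0, 0.0]
wrist_force: [0.8, 0.6, 0.1]
gripper_width: 0.0587
grasp_force: 55.0
```

>>> move_arm(
  moves=[
    {"tx": 0,"ty": 0,"tz": 0,"rx": 0,"ry": 0,"rz": 0},
    {"tx": 0,"ty": 0,"tz": 0,"rx": 0,"ry": 0,"rz": 0},
    {"tx": 0,"ty": 0,"tz": 0,"rx": 0,"ry": 0,"rz": 0},
    {"tx": 0,"ty": 0,"tz": -0.015,"rx": 0,"ry": 0,"rz": 0},
    {"tx": 0,"ty": 0,"tz": -0.035,"rx": 0,"ry": 0,"rz": 0},
    {"tx": 0,"ty": 0,"tz": -0.04,"rx": 0,"ry": 0,"rz": 0},
    {"tx": 0,"ty": 0,"tz": -0.04,"rx": 0,"ry": 0,"rz": 0},
    {"tx": 0,"ty": 0,"tz": 0,"rx": 0,"ry": 0,"rz": -0.11},
    {"tx": 0,"ty": 0,"tz": 0,"rx": 0,"ry": 0,"rz": -0.12},
    {"tx": 0,"ty": 0,"tz": 0,"rx": 0,"ry": 0,"rz": -0.12},
    {"tx": 0,"ty": 0,"tz": 0,"rx": 0,"ry": 0,"rz": -0.12},
    {"tx": 0,"ty": 0,"tz": 0,"rx": 0,"ry": 0,"rz": -0.12},
  ],
  grip=0.05,
)

```text
clock: 17.55
eef_pos: [0.5844, 0.0893, 0.1738]
ee_rot: [0.408, 0.913, 0.0, 0.0]
wrist_force: [0.6, -0.6, -0.2]
gripper_width: 0.0814
grasp_force: 0.0
```

>>> move_arm(
  moves=[
    {"tx": 0,"ty": 0,"tz": 0,"rx": 0,"ry": 0,"rz": -0.12},
    {"tx": 0,"ty": 0,"tz": 0,"rx": 0,"ry": 0,"rz": -0.12},
    {"tx": 0,"ty": 0,"tz": 0,"rx": 0,"ry": 0,"rz": -0.12},
    {"tx": 0,"ty": 0,"tz": 0,"rx": 0,"ry": 0,"rz": -0.12},
    {"tx": 0,"ty": 0,"tz": 0,"rx": 0,"ry": 0,"rz": -0.12},
    {"tx": 0,"ty": 0,"tz": 0,"rx": 0,"ry": 0,"rz": -0.12},
    {"tx": 0,"ty": 0,"tz": 0,"rx": 0,"ry": 0,"rz": -0.12},
    {"tx": 0,"ty": 0,"tz": 0,"rx": 0,"ry": 0,"rz": 0},
  ],
  grip=0,
)

```text
clock: 18.22
eef_pos: [0.5844, 0.0892, 0.1734]
ee_rot: [0.001, 1.0, 0.0, -0.0]
wrist_force: [-0.5, 0.1, -0.2]
gripper_width: 0.0858
grasp_force: 0.0
```

```bash
python3 -c "
from h import *
rel([.5186,.3483,.06])"
```

```text
at [0.5844 0.0892 0.1734] yaw 179.89 tilt [-0.0002  0.0003] t 18.22 F [-0.5  0.1 -0.2] w 0.0858
tool shift [0.0663 0.259  0.1135]
```

>>> move_arm(
  moves=[
    {"tx": 0.0083,"ty": 0.0324,"tz": 0,"rx": 0,"ry": 0,"rz": 0.007},
    {"tx": 0.0083,"ty": 0.0324,"tz": 0,"rx": 0,"ry": 0,"rz": 0},
    {"tx": 0.0083,"ty": 0.0324,"tz": 0,"rx": 0,"ry": 0,"rz": 0},
    {"tx": 0.0083,"ty": 0.0324,"tz": 0,"rx": 0,"ry": 0,"rz": 0},
    {"tx": 0.0083,"ty": 0.0324,"tz": 0,"rx": 0,"ry": 0,"rz": 0},
    {"tx": 0.0083,"ty": 0.0324,"tz": 0,"rx": 0,"ry": 0,"rz": 0},
    {"tx": 0.0083,"ty": 0.0324,"tz": 0,"rx": 0,"ry": 0,"rz": 0},
    {"tx": 0.0083,"ty": 0.0324,"tz": 0,"rx": 0,"ry": 0,"rz": 0},
    {"tx": 0,"ty": 0,"tz": 0.038,"rx": 0,"ry": 0,"rz": 0},
    {"tx": 0,"ty": 0,"tz": 0.038,"rx": 0,"ry": 0,"rz": 0},
    {"tx": 0,"ty": 0,"tz": 0.037,"rx": 0,"ry": 0,"rz": 0},
    {"tx": 0,"ty": 0,"tz": 0,"rx": 0,"ry": 0,"rz": 0},
  ],
)

```text
clock: 19.22
eef_pos: [0.5175, 0.3456, 0.0535]
ee_rot: [0.008, 1.0, -0.004, -0.004]
wrist_force: [-1.2, -1.1, -1.1]
gripper_width: 0.0853
grasp_force: 0.0
```

```bash
python3 -c "
from h import *
rel([.5186,.3483,.0])
T=vision.capture('top');S=vision.capture('side')
a=cv2.resize(T['pixels'][130:250,150:250,::-1],(400,480));b=cv2.resize(S['pixels'][200:320,130:230,::-1],(400,480))
cv2.imwrite('pics/f.png',np.hstack([a,b]))"
```

```text
at [0.5175 0.3456 0.0535] yaw 179.1 tilt [-0.0089 -0.0076] t 19.22 F [-1.2 -1.1 -1.1] w 0.0853
tool shift [-0.0015  0.0031  0.0535]
```

View pics/f.png

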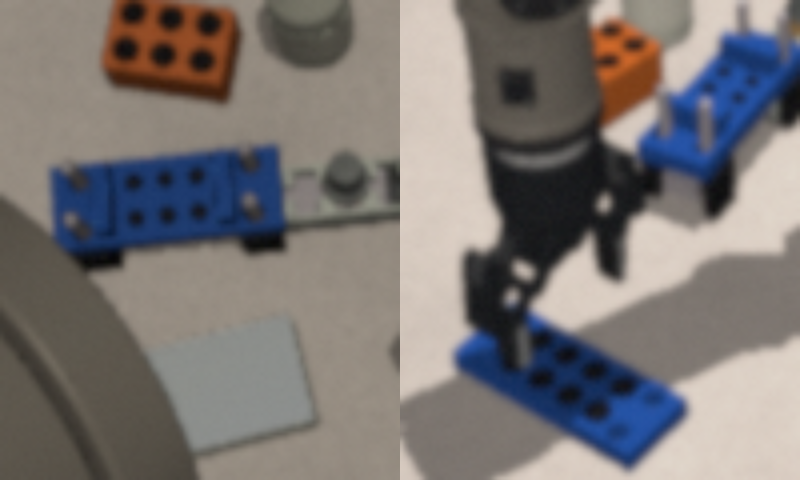

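The ribbed shelf is seated, with posts through all four holes at (75,175), (75,222), (248,157) and (252,207). The gripper is over the flat shelf.

>>> move_arm(
  moves=[
    {"tx": 0,"ty": 0,"tz": 0.02,"rx": 0,"ry": 0,"rz": 0},
    {"tx": 0,"ty": 0,"tz": 0.015,"rx": 0,"ry": 0,"rz": 0},
    {"tx": 0,"ty": 0,"tz": 0,"rx": 0,"ry": 0,"rz": 0},
    {"tx": 0,"ty": 0,"tz": 0,"rx": 0,"ry": 0,"rz": 0},
    {"tx": 0,"ty": 0,"tz": 0,"rx": 0,"ry": 0,"rz": 0},
  ],
)

```text
clock: 19.73
eef_pos: [0.5218, 0.3499, 0.0271]
ee_rot: [0.007, 1.0, 0.001, 0.001]
wrist_force: [-0.0, 0.4, 0.9]
gripper_width: 0.0853
grasp_force: 0.0
```

```bash
python3 -c "
from h import *
rel([.5186,.3483,.0])"
```

```text
at [0.5218 0.3499 0.0271] yaw 179.23 tilt [0.0015 0.0011] t 19.73 F [-0.   0.4  0.9] w 0.0853
tool shift [ 0.0032 -0.0016  0.0271]
```

>>> move_arm(
  moves=[
    {"tx": 0.0032,"ty": -0.0016,"tz": 0.014,"rx": 0,"ry": 0,"rz": 0},
    {"tx": 0,"ty": 0,"tz": 0.013,"rx": 0,"ry": 0,"rz": 0},
    {"tx": 0,"ty": 0,"tz": 0,"rx": 0,"ry": 0,"rz": 0},
    {"tx": 0,"ty": 0,"tz": 0,"rx": 0,"ry": 0,"rz": 0},
  ],
)

```text
clock: 20.07
eef_pos: [0.5171, 0.347, -0.0027]
ee_rot: [0.006, 1.0, -0.001, -0.001]
wrist_force: [0.6, -0.0, 0.5]
gripper_width: 0.0853
grasp_force: 0.0
```

>>> move_arm(
  moves=[
    {"tx": 0,"ty": 0,"tz": 0,"rx": 0,"ry": 0,"rz": 0},
    {"tx": 0,"ty": 0,"tz": 0,"rx": 0,"ry": 0,"rz": 0},
    {"tx": 0,"ty": 0,"tz": 0,"rx": 0,"ry": 0,"rz": 0},
    {"tx": 0,"ty": 0,"tz": 0,"rx": 0,"ry": 0,"rz": 0},
    {"tx": 0,"ty": 0,"tz": 0,"rx": 0,"ry": 0,"rz": 0},
  ],
  grip=1,
  force=50,
)

```text
clock: 20.48
eef_pos: [0.5183, 0.3484, -0.0007]
ee_rot: [0.006, 1.0, 0.001, 0.001]
wrist_force: [-0.8, 0.1, 4.1]
gripper_width: 0.0586
grasp_force: 55.1
```

```bash
python3 -c "
from h import *
rel(None)"
```

```text
at [ 0.5183  0.3484 -0.0007] yaw 179.27 tilt [0.001 0.001] t 20.48 F [-0.8  0.1  4.1] w 0.0586
```

>>> move_arm(
  moves=[
    {"tx": 0,"ty": 0,"tz": -0.02,"rx": 0,"ry": 0,"rz": 0},
    {"tx": 0,"ty": 0,"tz": -0.04,"rx": 0,"ry": 0,"rz": 0},
    {"tx": 0,"ty": 0,"tz": -0.04,"rx": 0,"ry": 0,"rz": 0.11},
    {"tx": 0,"ty": 0,"tz": -0.035,"rx": 0,"ry": 0,"rz": 0.12},
    {"tx": 0,"ty": 0,"tz": -0.035,"rx": 0,"ry": 0,"rz": 0.12},
    {"tx": 0,"ty": 0,"tz": 0,"rx": 0,"ry": 0,"rz": 0.12},
    {"tx": 0,"ty": 0,"tz": 0,"rx": 0,"ry": 0,"rz": 0.12},
    {"tx": 0,"ty": 0,"tz": 0,"rx": 0,"ry": 0,"rz": 0.12},
    {"tx": 0,"ty": 0,"tz": 0,"rx": 0,"ry": 0,"rz": 0.12},
    {"tx": 0,"ty": 0,"tz": 0,"rx": 0,"ry": 0,"rz": 0.12},
    {"tx": 0,"ty": 0,"tz": 0,"rx": 0,"ry": 0,"rz": 0.12},
    {"tx": 0,"ty": 0,"tz": 0,"rx": 0,"ry": 0,"rz": 0.12},
  ],
)

```text
clock: 21.48
eef_pos: [0.5175, 0.3473, 0.1681]
ee_rot: [0.568, 0.823, -0.001, -0.0]
wrist_force: [-0.2, -0.1, -1.2]
gripper_width: 0.0588
grasp_force: 54.6
```

>>> move_arm(
  moves=[
    {"tx": 0,"ty": 0,"tz": 0,"rx": 0,"ry": 0,"rz": 0.12},
    {"tx": 0,"ty": 0,"tz": 0,"rx": 0,"ry": 0,"rz": 0.117},
    {"tx": 0,"ty": 0,"tz": 0,"rx": 0,"ry": 0,"rz": 0},
    {"tx": 0,"ty": 0,"tz": 0,"rx": 0,"ry": 0,"rz": 0},
  ],
)

```text
clock: 21.82
eef_pos: [0.5176, 0.3475, 0.1682]
ee_rot: [0.658, 0.753, -0.0, 0.0]
wrist_force: [0.3, 0.0, -2.4]
gripper_width: 0.0589
grasp_force: 54.6
```

```bash
python3 -c "
from h import *
rel([.5845,.0914,.17])"
```

```text
at [0.5176 0.3475 0.1682] yaw 97.72 tilt [-0.0003 -0.0008] t 21.82 F [ 0.3  0.  -2.4] w 0.0589
tool shift [-0.2628  0.0319 -0.0016]
```

>>> move_arm(
  moves=[
    {"tx": -0.0328,"ty": 0.004,"tz": 0,"rx": 0,"ry": 0,"rz": 0},
    {"tx": -0.0328,"ty": 0.004,"tz": 0,"rx": 0,"ry": 0,"rz": 0},
    {"tx": -0.0328,"ty": 0.004,"tz": 0,"rx": 0,"ry": 0,"rz": 0},
    {"tx": -0.0328,"ty": 0.004,"tz": 0,"rx": 0,"ry": 0,"rz": 0},
    {"tx": -0.0328,"ty": 0.004,"tz": 0,"rx": 0,"ry": 0,"rz": 0},
    {"tx": -0.0328,"ty": 0.004,"tz": 0,"rx": 0,"ry": 0,"rz": 0},
    {"tx": -0.0328,"ty": 0.004,"tz": 0,"rx": 0,"ry": 0,"rz": 0},
    {"tx": -0.0328,"ty": 0.004,"tz": 0,"rx": 0,"ry": 0,"rz": 0},
    {"tx": 0,"ty": 0,"tz": 0,"rx": 0,"ry": 0,"rz": 0},
    {"tx": 0,"ty": 0,"tz": 0,"rx": 0,"ry": 0,"rz": 0},
    {"tx": 0,"ty": 0,"tz": 0,"rx": 0,"ry": 0,"rz": 0},
  ],
)

```text
clock: 22.73
eef_pos: [0.5837, 0.0923, 0.1684]
ee_rot: [0.659, 0.753, 0.0, -0.0]
wrist_force: [-0.9, 1.3, -2.1]
gripper_width: 0.0587
grasp_force: 54.6
```

```bash
python3 -c "
from h import *
rel([.5845,.0914,.112])
T=vision.capture('top')
cv2.imwrite('pics/f2.png',cv2.resize(T['pixels'][130:230,165:245,::-1],(400,500)))
s=state();c=s['eef_pos'][:2];m=R.from_quat(s['ee_rot']).as_matrix();d=m[:2,0];n=-m[:2,1]
print('expected holes px', [((proj(T,[*(c-.06*d+q*.018*n),s['eef_pos'][2]+.0087])-[165,130]+.5)*5-.5).round(1).tolist() for q in(1,-1,)])"
```

```text
at [0.5837 0.0923 0.1684] yaw 97.63 tilt [-0.0004  0.0007] t 22.73 F [-0.9  1.3 -2.1] w 0.0587
tool shift [-0.001   0.0007  0.0564]
expected holes px [[211.1, 208.9], [205.4, 139.0]]
```

View pics/f2.png

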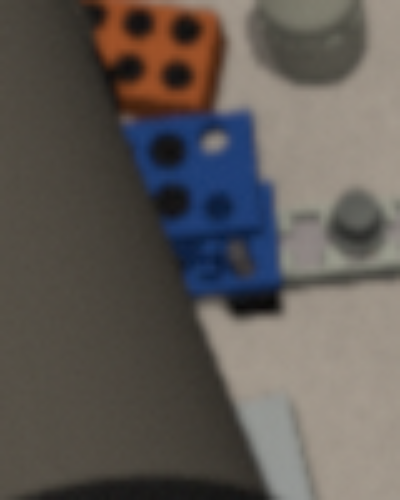

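Crop: the held shelf's holes are at (215,139) and (219,206) against expected (205,139) and (211,209), so it sits a few mm back in the hand. I'll measure this at subpixel level.

```bash
python3 -c "
from h import *
T=vision.capture('top');I=T['pixels'].astype(float)
s=state();c=s['eef_pos'][:2];z=s['eef_pos'][2];m=R.from_quat(s['ee_rot']).as_matrix();d=m[:2,0];n=-m[:2,1]
# hole: bright = red channel within slab
u=slice(202,214);v=slice(152,164);w=np.clip(I[v,u,0]-70,0,None);print(I[v,u,0].astype(int))
yy,xx=np.mgrid[152:164,202:214];h=np.array([(w*xx).sum(),(w*yy).sum()])/w.sum();print('hole',h)
for zz in(z,z+.009,z+.017):
    e=onz(T,h,zz)[:2]-(c-.06*d);print('z',round(zz,3),'along',round(e@d,4),'lat',round(e@n,4))
for r in range(156,173,4):
    row=I[r,205:230,2]-I[r,205:230,0];print(r,row.astype(int))
for q in(1,0,-1):
  for zz in(z,z+.017): print('edge',q,round(zz,3),proj(T,[*(c-.08*d+q*.03*n),zz]).round(1))
"
```

```text
[[ 64  67  66  62  56  68  94 107 108 100  91  85]
 [ 46  44  44  42  41  42  53  59  58  53  48  47]
 [ 35  34  34  31  27  22  27  32  31  32  32  35]
 [ 33  31  26  22  35  41  45  39  31  32  31  31]
 [ 32  30  29  42  71  89  89  70  47  33  32  34]
 [ 27  30  37  76 112 129 128 100  63  38  33  33]
 [ 28  32  55 103 135 144 137 105  62  36  30  32]
 [ 28  32  54  99 123 128 116  85  48  34  35  32]
 [ 28  31  42  70  87  90  78  55  38  33  31  34]
 [ 30  29  35  41  48  50  44  35  31  31  33  32]
 [ 29  32  32  30  33  31  32  30  32  32  34  31]
 [ 32  32  33  30  31  31  33  31  33  31  33  31]]
hole [207.62132753 156.94232862]
z 0.169 along -0.0043 lat -0.0215
z 0.178 along -0.0053 lat -0.0185
z 0.186 along -0.0061 lat -0.0159
156 [ 35  11   2   6  27  62  83  85  84  68  19 -12 -20 -21 -21 -20 -21 -21
 -21 -21 -21 -20 -21 -22 -21]
160 [ 48  34  31  43  63  79  85  87  84  77  33  -7 -18 -21 -21 -21 -20 -20
 -21 -21 -21 -20 -22 -21 -21]
164 [ 88  87  88  88  87  86  88  86  87  81  51   6 -12 -15 -19 -20 -21 -20
 -20 -21 -21 -21 -22 -21 -21]
168 [ 83  79  75  70  72  78  85  86  85  85  83  77  81  75  31  -8 -19 -20
 -21 -21 -21 -22 -22 -21 -20]
172 [ 66  54  47  45  53  59  77  84  88  86  84  76  80  83  47   5 -10 -13
 -12 -13 -13 -11 -11 -11 -13]
edge 1 0.169 [215.6 176.1]
edge 1 0.186 [214.8 174.4]
edge 0 0.169 [214.6 164.5]
edge 0 0.186 [213.8 162.6]
edge -1 0.169 [213.6 153.1]
edge -1 0.186 [212.8 150.9]
```

>>> move_arm(
  moves=[
    {"tx": 0.0013,"ty": 0.0006,"tz": 0.02,"rx": 0,"ry": 0,"rz": 0},
    {"tx": 0,"ty": 0,"tz": 0.02,"rx": 0,"ry": 0,"rz": 0},
    {"tx": 0,"ty": 0,"tz": 0.016,"rx": 0,"ry": 0,"rz": 0},
    {"tx": 0,"ty": 0,"tz": 0,"rx": 0,"ry": 0,"rz": 0},
    {"tx": 0,"ty": 0,"tz": 0,"rx": 0,"ry": 0,"rz": 0},
    {"tx": 0,"ty": 0,"tz": 0,"rx": 0,"ry": 0,"rz": 0},
  ],
)

```text
clock: 23.33
eef_pos: [0.5848, 0.0944, 0.1135]
ee_rot: [0.659, 0.752, 0.001, 0.0]
wrist_force: [0.3, 0.3, -2.4]
gripper_width: 0.0583
grasp_force: 54.5
```

```bash
python3 -c "
from h import *
rel([.5842,.0936,.100])"
```

```text
at [0.5848 0.0944 0.1135] yaw 97.61 tilt [0.0013 0.0007] t 23.33 F [ 0.3  0.3 -2.4] w 0.0583
tool shift [-0.0007 -0.0007  0.0135]
```

>>> move_arm(
  moves=[
    {"tx": -0.0007,"ty": -0.0007,"tz": 0.004,"rx": 0,"ry": 0,"rz": 0},
    {"tx": 0,"ty": 0,"tz": 0.004,"rx": 0,"ry": 0,"rz": 0},
    {"tx": 0,"ty": 0,"tz": 0.003,"rx": 0,"ry": 0,"rz": 0},
    {"tx": 0,"ty": 0,"tz": 0.003,"rx": 0,"ry": 0,"rz": 0},
    {"tx": 0,"ty": 0,"tz": 0.002,"rx": 0,"ry": 0,"rz": 0},
    {"tx": 0,"ty": 0,"tz": 0.002,"rx": 0,"ry": 0,"rz": 0},
    {"tx": 0,"ty": 0,"tz": 0,"rx": 0,"ry": 0,"rz": 0},
  ],
)

```text
clock: 23.92
eef_pos: [0.5835, 0.0923, 0.0941]
ee_rot: [0.659, 0.752, -0.0, -0.0]
wrist_force: [-0.2, 0.1, -0.8]
gripper_width: 0.0586
grasp_force: 54.5
```

>>> move_arm(
  moves=[
    {"tx": 0,"ty": 0,"tz": 0.004,"rx": 0,"ry": 0,"rz": 0},
    {"tx": 0,"ty": 0,"tz": 0.004,"rx": 0,"ry": 0,"rz": 0},
    {"tx": 0,"ty": 0,"tz": 0.003,"rx": 0,"ry": 0,"rz": 0},
    {"tx": 0,"ty": 0,"tz": 0.002,"rx": 0,"ry": 0,"rz": 0},
    {"tx": 0,"ty": 0,"tz": 0.0015,"rx": 0,"ry": 0,"rz": 0},
    {"tx": 0,"ty": 0,"tz": 0,"rx": 0,"ry": 0,"rz": 0},
    {"tx": 0,"ty": 0,"tz": 0,"rx": 0,"ry": 0,"rz": 0},
  ],
)

```text
clock: 24.5
eef_pos: [0.5837, 0.0924, 0.08]
ee_rot: [0.659, 0.752, -0.0, -0.0]
wrist_force: [-0.8, 0.4, -1.0]
gripper_width: 0.0588
grasp_force: 54.6
```

Within about 1 mm of seated. A last nudge down, then release and lift clear.

>>> move_arm(
  moves=[
    {"tx": 0,"ty": 0,"tz": 0.001,"rx": 0,"ry": 0,"rz": 0},
    {"tx": 0,"ty": 0,"tz": 0,"rx": 0,"ry": 0,"rz": 0},
    {"tx": 0,"ty": 0,"tz": 0,"rx": 0,"ry": 0,"rz": 0},
  ],
)

```text
clock: 24.75
eef_pos: [0.584, 0.0924, 0.0793]
ee_rot: [0.659, 0.752, 0.0, 0.0]
wrist_force: [0.1, 0.2, -0.7]
gripper_width: 0.0587
grasp_force: 54.6
```

>>> move_arm(
  moves=[
    {"tx": 0,"ty": 0,"tz": 0,"rx": 0,"ry": 0,"rz": 0},
    {"tx": 0,"ty": 0,"tz": 0,"rx": 0,"ry": 0,"rz": 0},
    {"tx": 0,"ty": 0,"tz": 0,"rx": 0,"ry": 0,"rz": 0},
    {"tx": 0,"ty": 0,"tz": 0,"rx": 0,"ry": 0,"rz": 0},
    {"tx": 0,"ty": 0,"tz": -0.01,"rx": 0,"ry": 0,"rz": 0},
    {"tx": 0,"ty": 0,"tz": -0.03,"rx": 0,"ry": 0,"rz": 0},
    {"tx": 0,"ty": 0,"tz": -0.04,"rx": 0,"ry": 0,"rz": 0},
    {"tx": 0,"ty": 0,"tz": -0.04,"rx": 0,"ry": 0,"rz": 0},
    {"tx": 0.03,"ty": 0,"tz": -0.02,"rx": 0,"ry": 0,"rz": 0},
    {"tx": 0.04,"ty": 0,"tz": 0,"rx": 0,"ry": 0,"rz": 0},
    {"tx": 0.04,"ty": 0,"tz": 0,"rx": 0,"ry": 0,"rz": 0},
    {"tx": 0.04,"ty": 0,"tz": 0,"rx": 0,"ry": 0,"rz": 0},
  ],
  grip=0,
)

```text
clock: 25.75
eef_pos: [0.5642, 0.2424, 0.2209]
ee_rot: [0.66, 0.751, 0.001, 0.001]
wrist_force: [0.9, 0.3, -0.3]
gripper_width: 0.0854
grasp_force: 0.0
```

>>> move_arm(
  moves=[
    {"tx": 0.04,"ty": 0,"tz": 0,"rx": 0,"ry": 0,"rz": 0},
    {"tx": 0.04,"ty": 0,"tz": 0,"rx": 0,"ry": 0,"rz": 0},
    {"tx": 0,"ty": 0,"tz": 0,"rx": 0,"ry": 0,"rz": 0},
    {"tx": 0,"ty": 0,"tz": 0,"rx": 0,"ry": 0,"rz": 0},
  ],
)

```text
clock: 26.08
eef_pos: [0.5519, 0.3242, 0.2198]
ee_rot: [0.657, 0.754, 0.001, -0.001]
wrist_force: [0.0, 0.5, 0.6]
gripper_width: 0.0854
grasp_force: 0.0
```

```bash
python3 -c "
from h import *
rel(None)
T=vision.capture('top');S=vision.capture('side')
a=cv2.resize(T['pixels'][130:220,170:270,::-1],(400,360));b=cv2.resize(S['pixels'][165:255,180:280,::-1],(400,360))
cv2.imwrite('pics/end.png',np.hstack([a,b]))"
```

```text
at [0.5519 0.3242 0.2198] yaw 97.86 tilt [-0.0002  0.0019] t 26.08 F [0.  0.5 0.6] w 0.0854
```

View pics/end.png

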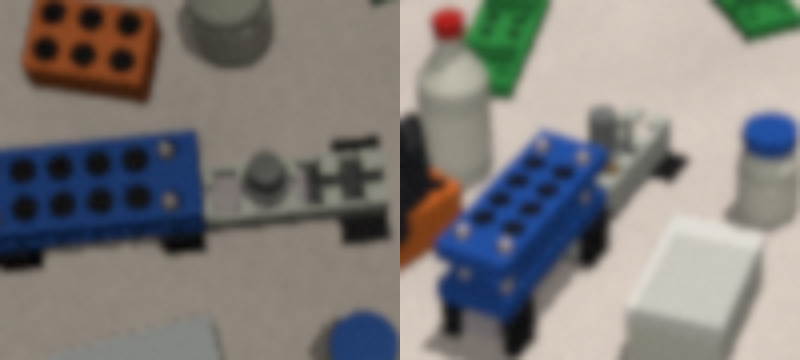

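The last picture shows both shelves level on the posts, with tips through the flat shelf at side crop (463,230), (505,245), (548,145) and (583,158). The button is up in the third hole. Handing in.

```bash
python3 -c "
from station import workorder
print(workorder.close_job())"
```

```text
the job is handed in; nothing more can be done
None
```

The job is handed in, with no pass/fail verdict returned; the last camera pictures show the button up in the third hole, the ribbed shelf on the end blocks and the flat shelf on its ribs over all four posts, and no bottle or box was touched (26 s of the 72 s used).

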